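Seat the check disc and send the carriage in

TASK

Ready the analyser for its check reading: with the fingertips, without picking it up, push the loose check disc across the carriage plate until it drops flat into the round recess. Then push the carriage by its front panel fully home into the analyser, and leave the other things on the bench where they are.

Things in the scene. Friction and masses are not known exactly. Their poses are not given: they have to be found in the camera images.
- disc: The check disc: steel disc with a white ceramic face, 60 mm in diameter, 12 mm thick, about 80 to 150 g, lying loose and flat on the grey carriage plate. Origin: centre of its underside, z up.
- recess (a point): Centre of the round recess, level with the carriage plate's top face (55 mm above the table). Recess: 66 mm wide, 8 mm deep; the seated disc stands 4 mm proud. Moves with the carriage. +x: the way the carriage slides in, z up, +y: across the plate, away from the disc, which starts 80 to 130 mm off on the -y side. The plate reaches 75 mm either way in x, -155 to +55 mm in y.
- fence (a point): Top of the middle of the low aluminium stop fence round the +y half of the recess rim (25 to 155 degrees from the recess +x): inner radius 33 mm, 5 mm thick, 6 mm high above the plate. A disc pushed in +y against it comes to lie over the recess. This point is 35.5 mm in +y of the recess centre; same axes.
- panel (a point): Centre of the outer face of the carriage's white front panel, the face to push to send the carriage in: 210 mm wide (along y), from 20 to 62 mm above the table (this point: 41 mm), 10 mm thick. Axes as the recess: +x points into the analyser. Moves with the carriage; 85 mm in -x and 50 mm in -y of the recess centre.
- carriage (a joint): Slide of the carriage into the analyser, m. 0 is fully out, 0.115 fully home against the stop; it starts between 0 and 0.02. It moves with a steady friction of about 2.5 N and stays where it is left. At home the panel's outer face still stands 45 mm in front of the mouth.
- analyser: Blue and white benchtop analyser, fixed to the table. Origin: on the table under its mouth; +x points into it. In front (x 0 to 160 mm, y -140 to 120) is a low white hood, top 100 mm and underside 63 mm above the table: a seated disc passes under it, a disc lying on the plate does not. Behind is the blue body, 280 mm tall (x 160 to 520, y -200 to 180).
- sample_cup: Bystander: open aluminium sample cup, 72 mm wide, 45 mm tall, on the table close beside the carriage, beyond the fence. Origin: centre of its underside.
- small_disc: Bystander: loose steel disc, only 42 mm wide and 10 mm thick, lying on the table itself; not the check disc. Origin: centre of its underside.
- grain_jar: Bystander: amber jar, 68 mm wide, 95 mm tall, on the table. Origin: centre of its underside.
- brush: Bystander: hand brush lying on the table. Origin: middle of its length, roughly.
- wash_bottle: Bystander: white bottle, 60 mm wide, 160 mm tall, on the table. Origin: centre of its underside.
- dish: Bystander: shallow white dish, 90 mm wide, 18 mm tall, on the table. Origin: centre of its underside.
- vial: Bystander: small glass vial, 32 mm wide, 50 mm tall, standing on top of the analyser's low white hood, which is 100 mm above the table. Origin: centre of its underside.
Mind the look-alikes: they are no part of the job. Leave any red or yellow look-alike of the disc alone.

How it is judged (in metres and radians):
On the way, in this order (a step that is already met when the one before it is completed fails the run):
1. the disc lies flat in the recess while the carriage is still out (horizontal distance between disc and recess below 0.0045 m and z of disc in the frame of recess below -0.006 m and angle between disc's own z axis and vertical below 0.08 rad and value of joint carriage below 0.05 m), for 0.2 s.
2. the carriage is pushed home with the disc in its recess (horizontal distance between disc and recess below 0.0045 m and z of disc in the frame of recess below -0.006 m and angle between disc's own z axis and vertical below 0.08 rad and value of joint carriage above 0.109 m), for 0.2 s.
At the end, for the whole second after the job is handed in: The disc lies flat in the recess (centre within 4.5 mm of the recess centre, underside at least 6 mm below the plate's top, tilt under 0.08 rad) and the carriage is home (joint above 0.109 m), both at rest (all of step 2 and linear speed of disc below 0.01 m/s and velocity of joint carriage below 0.01 m/s); the robot touches nothing.
It fails at once if the disc is lifted: its underside rises more than 8 mm above the carriage plate (z of disc in the frame of recess above 0.008 m).
It fails at once if the disc is tipped up on edge or turned over (more than 0.6 rad) (angle between disc's own z axis and vertical above 0.6 rad).
It fails at once if the disc falls off the carriage (z of disc in the frame of recess below -0.02 m).
It fails at once if the carriage is driven in (joint above 0.06 m) with the disc not in the recess (value of joint carriage above 0.06 m and z of disc in the frame of recess above -0.004 m).
It fails at once if a bystander is moved more than 30 mm (distance of any of sample_cup, small_disc, grain_jar, brush, wash_bottle, dish, vial from where it was at the start of the episode above 0.03 m).
It also fails if it takes over 48 s, if anything falls off the work surface, if the arm or the gripper's body presses on something with over 40 N, if the wrist force passes 120 N, or if a joint passes its speed limit or range.

ROBOT

A 6-joint arm with a two-finger parallel gripper is mounted at the origin on the work surface. World frame = base frame: x ahead of the robot, y to its left, z up, the work surface at z = 0. Lengths are in mm, angles in rad, forces in N, time in s.
With the tool pointing down it reaches from about 350 to 875 mm from the base axis. Payload 4.2 kg.
Tool frame: the origin (TCP) lies at the very end of the fingers, on their centre line; the grasp point (between the pads) lies 19 mm behind it; z points along the fingers, y is the line along which they close (so a half turn about z gives the same grasp; the last joint's range is limited). The gripper opens to 85 mm and grips with 20 to 120 N. Pads are 22 mm wide; open, the fingers measure 114 mm over their backs; the gripper's body (76 mm by 85 mm) begins 54 mm behind the grasp point. The pads swing forward as they close: fully open they stand 13 mm farther back than shut.
Start: joints at [-0.981, 0.385, 0.008, 0, -1.194, -0.259], TCP at [203.015, -591.087, 231.312] pointing down, gripper open.
Joint ranges: [-3.14, 3.14], [-1.21, 2.06], [-1.07, 1.41], [-3.16, 2.05], [-2.99, -0.16], [-3.1, 3.1]. Speed limits (rad/s): [2.79, 2.79, 3.14, 3.14, 3.14, 3.14].

INTERFACE

Orientations are given as a unit quaternion [x, y, z, w].
In Python, from bench import arm gives the robot as it stands.
- The arm moves only by the tool servo_tool, never from a script. Its argument "rows" is a list that holds one entry, the list of rows, each a list of 7 numbers: the finger opening in mm, from 0 to 85.4, then the shift along the tool's x, y, z in mm, then the turn, a rotation vector about the tool's x, y, z in rad. A call has 1 to 10 rows; each row is the pose to reach, as a shift and turn from the pose commanded when the call began, along the tool's axes at that moment; what a row does not reach only later rows make up. A row lasts 1/8 s, in which the tool goes at most 62.5 mm and 10.7 degrees, less where a joint would pass 70% of its speed; a pose out of reach is approached as far as the arm can. A call with a gripper value outside its range is refused whole. The fingers move at their own pace and stop on an object; the grip force is fixed at half the most. Time passes only in rows, so rows that repeat a pose let the fingers close. It gives the time, the measured TCP pose, the force, the opening and the grip force at its end, in the units of the state.
- arm.read_state(): the state, without advancing time (a new reading comes with each control period).
- arm.get_image(name): name is "scene" or "top" or "wrist"; returns the picture (420x560x3 uint8, red, green, blue); there is no depth.
- arm.camera_params(name): a dict with "intrinsics" (3x3 intrinsics, pixels), "R" (3x3) and "t" (3): a world point X has camera coordinates R X + t. Camera axes: x right, y down, z forward; pixel columns grow to the right and rows downward; lengths in mm; the calibration is good to about 2 mm. A picture is of the moment at which its call begins: read the wrist's pose just before it. camera_params takes no time and is no camera call; for the wrist camera it gives the pose at the moment of the call.
- arm.job_done(): hands the job in; it is judged then, once.
The state is a dict: "clock": time; "joints": joint angles; "joint_vel": joint speeds; "joint_efforts": joint torques, N m; "position": TCP position; "ee_rot": TCP orientation; "contact_force": force on the tool from outside, world axes, zero at the start; "wrist_torque": the same for the moment, N m; "gripper_width": finger opening in mm; "grasp_force": force on a finger pad.
Only numpy, scipy, OpenCV 4.12 (cv2) and the standard library are available. Lean on these libraries where they do the work, as an engineer would, in place of code of your own. Each camera call takes 0.05 s, during which the arm holds its last target. There are 200 camera calls.

## Working session

There is one attempt and no reset: what is moved stays moved. The work goes in short steps, Python scripts to look and compute and a tool call to move; the robot and the scene stay as the last step left them, time stands still between calls to the robot, and variables do not carry over. Pictures are saved under pics/ and viewed, at most 10 in all, crops included, and the job is handed in when it is done.

Besides the shell and the picture viewer there is one more tool, called after "Request:" as name([rows], argument=value, ...), one row to a line, values as JSON. servo_tool: Moves the arm, as the interface text tells. Its arguments: {"type":"object","properties":{"rows":{"type":"array"}},"required":["rows"]}

```bash
mkdir -p pics
python3 - <<'E'
from bench import arm
import cv2,numpy as np
a=arm.get_image("scene");b=arm.get_image("top")
cv2.imwrite("pics/s.png",a[:,:,::-1]);cv2.imwrite("pics/t.png",b[:,:,::-1])
s=arm.read_state();print(s["clock"],s["position"],s["ee_rot"],s["gripper_width"])
for n in("scene","top"):print(arm.camera_params(n))
E
```

```text
0.1 [ 202.86204216 -590.63916762  230.31842516] [-1.64599520e-01  9.86359996e-01  9.51268847e-04 -2.28472963e-04] 85.4642165125553
{'intrinsics': array([[495.6902182 ,   0.        , 268.86697827],
       [  0.        , 495.6902182 , 216.487527  ],
       [  0.        ,   0.        ,   1.        ]]), 'R': array([[-0.5895278 ,  0.80765146, -0.01249375],
       [ 0.52652734,  0.37250564, -0.7642045 ],
       [-0.61255688, -0.4570981 , -0.644853  ]]), 't': array([ 269.005901  , -260.47454479, 1497.30793853])}
{'intrinsics': array([[422.29786086,   0.        , 282.83429824],
       [  0.        , 422.29786086, 213.49757694],
       [  0.        ,   0.        ,   1.        ]]), 'R': array([[ 0.0019457 , -0.99999751, -0.00109659],
       [-0.99036174, -0.00177508, -0.13849356],
       [ 0.13849127,  0.00135549, -0.99036273]]), 't': array([ 91.16600023, 538.31551382, 993.35717976])}
```

View pics/s.png

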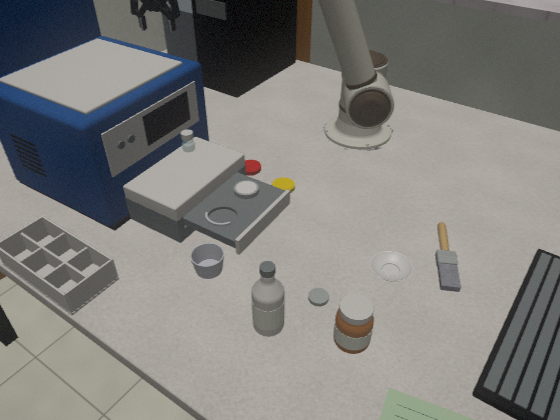

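View pics/t.png

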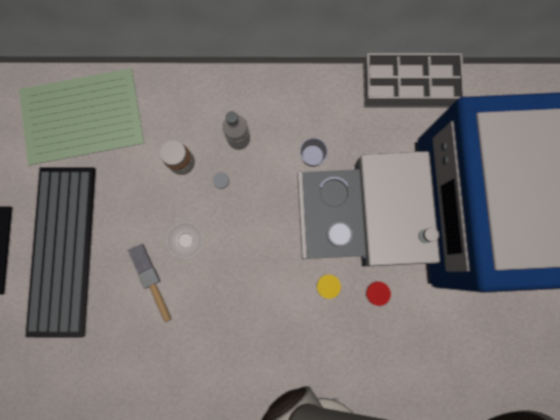

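The top view shows the carriage plate at about (333,214), with the recess at (334,192) and the white disc at (340,234). The look-alikes are yellow (329,287), red (378,293) and the small steel disc (221,181). The white disc on the plate matches the description, so I'll check it in an enlarged crop.

Run:
```python
import cv2
b=cv2.imread("pics/t.png")[135:275,285:445]
cv2.imwrite("pics/tc.png",cv2.resize(b,None,fx=4,fy=4,interpolation=cv2.INTER_CUBIC))
```

```text
(no output)
```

View pics/tc.png

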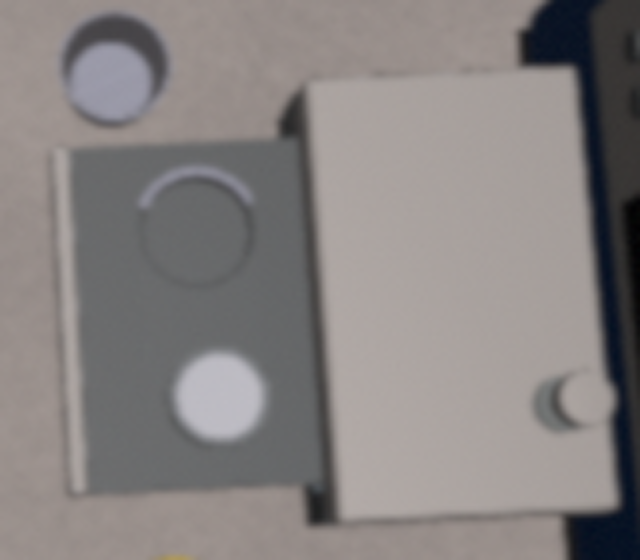

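The crop confirms the choice: a white disc at crop (220,396) on the grey plate, the recess at (197,230) with its fence on the upper side, and the panel's outer top edge from (55,150) to (72,495).

```bash
cat > h.py <<'E'
import numpy as np
from bench import arm
def px2w(n,u,v,z,p=None):
    p=p or arm.camera_params(n);R=p["R"];c=-R.T@p["t"]
    d=R.T@np.linalg.solve(p["intrinsics"],[u,v,1.]);return c+d*(z-c[2])/d[2]
E
python3 - <<'E'
from h import *
np.set_printoptions(precision=1,suppress=True)
def c(x,y,z):return px2w("top",285+(x-1.5)/4,135+(y-1.5)/4,z)
P={k:c(*v) for k,v in dict(recess=(197,230,55),rl=(139,230,55),rr=(255,230,55),disc=(220,396,67),dl=(173,396,67),dr=(267,396,67),fence=(196,166,61),pt=(55,150,62),pb=(72,495,62),cup=(115,68,45),hoodT=(305,82,100),hoodB=(338,522,100)).items()}
for k,v in P.items():print(k,v)
d=P["pt"]-P["pb"];print("len",np.linalg.norm(d),"angle of +y",np.arctan2(d[1],d[0]))
y=d/np.linalg.norm(d);x=np.array([y[1],-y[0],0])
for k in("recess","disc","fence","cup","hoodT","hoodB"):
  q=P[k]-P["recess"];print(k,q@x,q@y)
q=P["recess"]-(P["pt"]+P["pb"])/2;print("rec from panel",q@x,q@y)
print(arm.camera_params("wrist"))
E
```

```text
recess [588.1 -31.1  55. ]
rl [588.   4.  55.]
rr [588.1 -66.1  55. ]
disc [486.4 -41.7  67. ]
dl [486.4 -14.   67. ]
dr [486.5 -69.3  67. ]
fence [626.2 -30.3  61. ]
pt [635.7  54.8  62. ]
pb [428.4  45.5  62. ]
cup [691.8  16.9  45. ]
hoodT [667.4 -90.  100. ]
hoodB [ 412.3 -102.5  100. ]
len 207.47718681940003 angle of +y 0.044952241763072144
recess 0.0 0.0
disc 6.031269894900736 -102.02424917535532
fence 0.9633537048666102 38.12860729175557
cup -43.27280871487642 105.76516100036956
hoodT 62.41646537769819 76.65160785731197
hoodB 63.48813264056431 -178.76759506606368
rec from panel 83.63510923237402 52.29180184438557
{'intrinsics': array([[354.2,   0. , 278.4],
       [  0. , 354.2, 206.5],
       [  0. ,   0. ,   1. ]]), 'R': array([[-0.3,  0.9,  0. ],
       [ 0.9,  0.3,  0.3],
       [ 0.3,  0.1, -0.9]]), 't': array([623. , -42.3, 381.9])}
```

Request:
servo_tool([
  [[30,-102.7,261.9,0,0,0,0],[30,-102.7,261.9,0,0,0,0],[30,-102.7,261.9,0,0,0,0],[30,-102.7,261.9,0,0,0,0],[30,-102.7,261.9,0,0,0,0],[30,-223.6,336.7,0,0,0,0.1],[30,-223.6,336.7,0,0,0,0.2],[30,-223.6,336.7,0,0,0,0.284],[30,-223.6,336.7,0,0,0,0.284],[30,-223.6,336.7,0,0,0,0.284]],
])

```text
clock: 1.35
position: [304.6, -200.2, 231.1]
ee_rot: [-0.024, 1.0, 0.0, -0.0]
contact_force: [-0.1, -0.8, -0.4]
gripper_width: 30.1
grasp_force: 0.0
```

Request:
servo_tool([
  [[30,-132.8,150,0,0,0,0],[30,-132.8,150,0,0,0,0],[30,-132.8,150,0,0,0,0],[30,-132.8,150,0,0,0,0],[30,-132.8,150,71,0,0,0],[30,-132.8,150,71,0,0,0],[30,-132.8,150,71,0,0,0],[30,-132.8,150,71,0,0,0]],
])

```text
clock: 2.35
position: [432.1, -44.4, 162.3]
ee_rot: [-0.023, 1.0, 0.0, 0.002]
contact_force: [-0.5, -1.2, 0.6]
gripper_width: 29.6
grasp_force: 0.0
```

Run:
```python
from h import *
import cv2
p=arm.camera_params("wrist");a=arm.get_image("wrist")
cv2.imwrite("pics/w1.png",a[:,:,::-1]);s=arm.read_state();print(s["clock"],s["position"],s["ee_rot"])
import pickle;pickle.dump(p,open("w1.pkl","wb"))
```

```text
2.4 [431.97017825 -44.19950626 162.21037906] [-2.31487656e-02  9.99730036e-01  2.75349970e-04  1.97839371e-03]
```

View pics/w1.png

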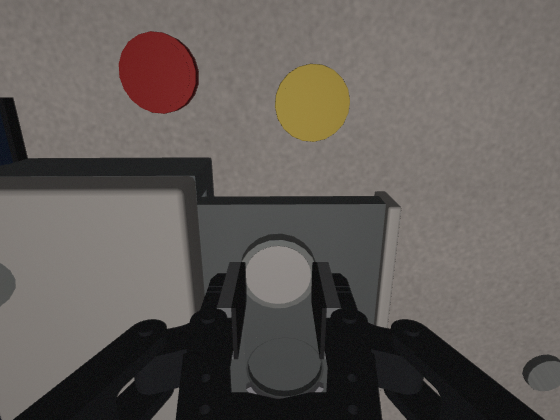

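The wrist view shows the white disc centred at about (278,274) with radius 32, the recess at (285,367), and the fingers either side in line with the disc.

Run:
```python
from h import *
import pickle;p=pickle.load(open("w1.pkl","rb"))
np.set_printoptions(precision=1,suppress=True)
for n,u,v,z in[("disc",278,274,67),("dl",246,274,67),("dr",310,274,67),("recess",285,367,55),("rl",249,367,55),("rr",321,367,55),("panel",400,208,62),("pl2",387,310,62)]:print(n,px2w("wrist",u,v,z,p))
```

```text
disc [484.1 -41.5  67. ]
dl [485.2 -65.9  67. ]
dr [483.  -17.1  67. ]
recess [584.5 -30.7  55. ]
rl [585.9 -62.7  55. ]
rr [583.    1.3  55. ]
panel [428.4  45.   62. ]
pl2 [516.   48.4  62. ]
```

Request:
servo_tool([
  [[30,-4,0,50,0,0,0],[30,-4,0,80,0,0,0],[30,-4,0,94,0,0,0],[30,-4,0,94,0,0,0],[30,-4,0,94,0,0,0],[30,-4,0,94,0,0,0]],
])

```text
clock: 3.15
position: [435.6, -43.6, 67.4]
ee_rot: [-0.023, 1.0, 0.0, 0.001]
contact_force: [0.3, -0.6, 0.2]
gripper_width: 30.1
grasp_force: 0.0
```

Request:
servo_tool([
  [[30,0,0,4,0,0,0],[30,0,0,7,0,0,0],[30,0,0,9,0,0,0],[30,0,0,9,0,0,0],[30,0,0,9,0,0,0]],
])

```text
clock: 3.78
position: [434.8, -43.8, 57.3]
ee_rot: [-0.023, 1.0, -0.0, -0.0]
contact_force: [-0.3, 0.6, 0.7]
gripper_width: 30.0
grasp_force: 0.0
```

Request:
servo_tool([
  [[30,-8,0,0,0,0,0],[30,-14,0,0,0,0,0],[30,-21,0.5,0,0,0,0],[30,-29,1,0,0,0,0],[30,-38,1.5,0,0,0,0],[30,-47,2,0,0,0,0],[30,-56,2.5,0,0,0,0],[30,-65,3,0,0,0,0],[30,-72,3.5,0,0,0,0],[30,-75,4,0,0,0,0]],
])

```text
clock: 5.03
position: [510.0, -36.2, 57.3]
ee_rot: [-0.023, 1.0, 0.0, 0.0]
contact_force: [-1.1, -0.6, 0.3]
gripper_width: 29.8
grasp_force: 0.5
```

Run:
```python
from h import *
import cv2
b=arm.get_image("top");w=arm.get_image("wrist")
A=cv2.resize(b[135:275,285:445],(400,350),interpolation=cv2.INTER_CUBIC);B=cv2.resize(w[180:420,140:420],(400,343))
cv2.imwrite("pics/c2.png",np.hstack([A[:343],B])[:,:,::-1])
```

```text
(no output)
```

View pics/c2.png

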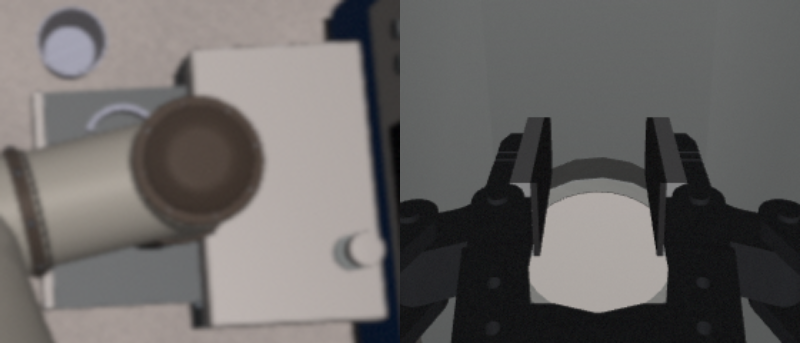

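The left half shows the arm hiding the disc. In the right half the disc sits symmetrically in the finger cradle, so I'll keep pushing.

Request:
servo_tool([
  [[30,-6,0.3,0,0,0,0],[30,-12,0.6,0,0,0,0],[30,-18,0.8,0,0,0,0],[30,-23,1,0,0,0,0],[30,-28,1.2,0,0,0,0],[30,-32,1.3,0,0,0,0],[30,-35,1.4,0,0,0,0],[30,-38,1.5,0,0,0,0],[30,-40,1.5,0,0,0,0],[30,-41,1.5,0,0,0,0]],
])

```text
clock: 6.38
position: [550.7, -32.8, 57.4]
ee_rot: [-0.023, 1.0, 0.0, 0.0]
contact_force: [-0.6, -0.7, -0.1]
gripper_width: 29.5
grasp_force: 0.1
```

Run:
```python
from h import *
import cv2
b=arm.get_image("scene");w=arm.get_image("wrist")
A=cv2.resize(b[150:270,170:310],(400,343),interpolation=cv2.INTER_CUBIC);B=cv2.resize(w[180:420,140:420],(400,343))
cv2.imwrite("pics/c3.png",np.hstack([A,B])[:,:,::-1])
```

```text
(no output)
```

View pics/c3.png

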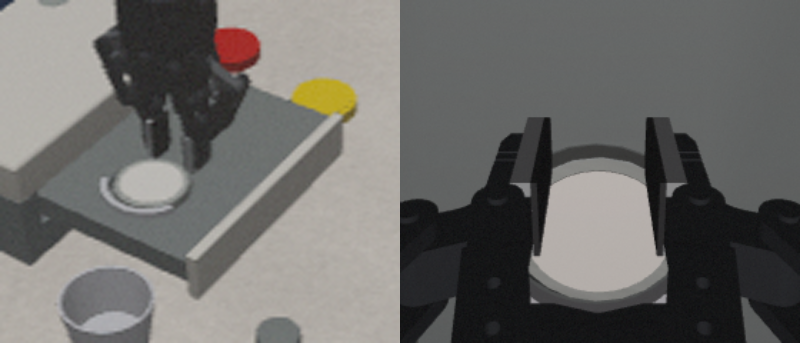

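Request:
servo_tool([
  [[30,2,0,-30,0,0,0],[30,2,0,-80,0,0,0],[0,5,60,-80,0,0,0],[0,10,110,-80,0,0,0],[0,10,130,-80,0,0,0],[0,10,130,-80,0,0,0],[0,10,130,-80,0,0,0],[0,10,130,-80,0,0,0]],
])

```text
clock: 7.48
position: [534.3, 95.4, 137.1]
ee_rot: [-0.023, 1.0, -0.0, -0.0]
contact_force: [-0.2, -0.1, 0.9]
gripper_width: -0.1
grasp_force: 0.0
```

Run:
```python
from h import *
import cv2
b=arm.get_image("scene");w=arm.get_image("top")
A=cv2.resize(b[150:270,170:310],(400,343),interpolation=cv2.INTER_CUBIC);B=cv2.resize(w[155:275,290:430],(400,343),interpolation=cv2.INTER_CUBIC)
cv2.imwrite("pics/c4.png",np.hstack([A,B])[:,:,::-1])
```

```text
(no output)
```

View pics/c4.png

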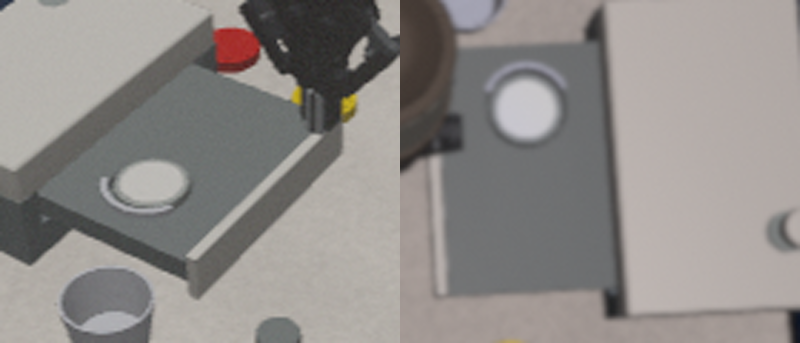

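The left half shows the disc low inside the fence. In the right half it is centred at (526,109) with an even dark ring round it, so it is seated. Next I'll lower in front of the panel and push.

Request:
servo_tool([
  [[0,0,0,50,0,0,0],[0,0,0,85,0,0,0],[0,0,0,95,0,0,0],[0,0,0,95,0,0,0],[0,0,-8,95,0,0,0],[0,0,-14,95,0,0,0],[0,0,-20,95,0,0,0],[0,0,-26,95,0,0,0],[0,0,-32,95,0,0,0],[0,0,-38,95,0,0,0]],
])

```text
clock: 8.82
position: [536.2, 58.6, 42.4]
ee_rot: [-0.023, 1.0, 0.0, 0.0]
contact_force: [-1.1, 3.1, 1.9]
gripper_width: 0.1
grasp_force: 1.5
```

Request:
servo_tool([
  [[0,0,-7,0,0,0,0],[0,0,-14,0,0,0,0],[0,0,-21,0,0,0,0],[0,0,-28,0,0,0,0],[0,0,-35,0,0,0,0],[0,0,-42,0,0,0,0],[0,0,-49,0,0,0,0],[0,0,-56,0,0,0,0],[0,0,-63,0,0,0,0],[0,0,-70,0,0,0,0]],
])

```text
clock: 10.07
position: [539.7, -11.8, 42.4]
ee_rot: [-0.023, 1.0, 0.0, 0.0]
contact_force: [0.1, 3.1, 1.9]
gripper_width: -0.2
grasp_force: 1.5
```

Request:
servo_tool([
  [[0,0,-5,0,0,0,0],[0,0,-10,0,0,0,0],[0,0,-14,0,0,0,0],[0,0,-17,0,0,0,0],[0,0,-19,0,0,0,0],[0,0,-21,0,0,0,0],[0,0,-22,0,0,0,0]],
])

```text
clock: 10.95
position: [540.4, -33.4, 42.3]
ee_rot: [-0.023, 1.0, 0.0, 0.0]
contact_force: [1.6, 3.1, 1.3]
gripper_width: 0.1
grasp_force: 1.3
```

Request:
servo_tool([
  [[0,0,-1.5,0,0,0,0],[0,0,-3,0,0,0,0],[0,0,-4.5,0,0,0,0],[0,0,-6,0,0,0,0],[0,0,-6,0,0,0,0]],
])

```text
clock: 11.58
position: [540.7, -38.4, 42.3]
ee_rot: [-0.023, 1.0, 0.001, 0.0]
contact_force: [0.2, 6.7, 1.3]
gripper_width: -0.1
grasp_force: 3.6
```

Request:
servo_tool([
  [[0,0,-1,0,0,0,0],[0,0,-2,0,0,0,0],[0,0,-2,0,0,0,0],[0,0,-2,0,0,0,0]],
])

```text
clock: 12.08
position: [540.8, -38.6, 42.3]
ee_rot: [-0.023, 1.0, 0.002, 0.0]
contact_force: [-0.9, 16.0, 2.3]
gripper_width: 0.1
grasp_force: 7.8
```

The force has climbed to 16 N with no further travel, so the carriage is at its stop. I'll back off, lift and check.

Request:
servo_tool([
  [[0,0,15,0,0,0,0],[0,0,50,0,0,0,0],[0,0,80,-40,0,0,0],[0,0,100,-90,0,0,0],[0,0,100,-110,0,0,0],[0,0,100,-110,0,0,0],[0,0,100,-110,0,0,0]],
])

```text
clock: 12.95
position: [534.6, 57.8, 150.7]
ee_rot: [-0.023, 1.0, -0.001, -0.002]
contact_force: [-1.0, -0.5, 0.0]
gripper_width: 0.2
grasp_force: 0.0
```

Run:
```python
from h import *
import cv2
b=arm.get_image("top")
cv2.imwrite("pics/c5.png",cv2.resize(b[95:320,120:450],None,fx=2.4,fy=2.4,interpolation=cv2.INTER_CUBIC)[:,:,::-1])
```

```text
(no output)
```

View pics/c5.png

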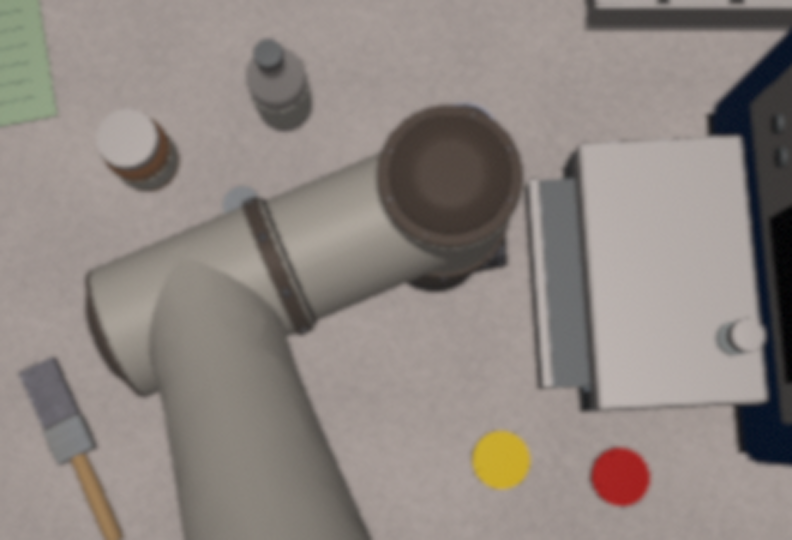

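Run:
```python
from h import *
f=lambda x,y,z:px2w("top",120+(x-.7)/2.4,95+(y-.7)/2.4,z)
n=np.array([.047,-.999,0])
print([(f(*h,100)-f(*p,62))@n for h,p in[((580,145),(527,182)),((595,409),(540,387))]],arm.read_state()["contact_force"])
```

```text
[np.float64(48.30750753797266), np.float64(44.662048009172224)] [-0.71180131  0.26734924  0.30627407]
```

The gap from panel to mouth measures about 46 mm against the 45 mm expected at home, and the push ended at a hard stop. I'm handing in.

```bash
python3 -c "
from bench import arm
print(arm.job_done())"
```

```text
the job is handed in; nothing more can be done
None
```

I pushed the check disc into its recess and the carriage home to its stop, moved no bystander that I could see (the cup and dish were hidden in the last picture), and handed the job in at about 13 s; no verdict was returned.

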